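# Bring the sample bottle round on the carousel and file it in the sample box

## Task

Turn the guarded bottle carousel until the short, stout bottle stands at the opening of the clear guard, and lift it out through that opening. Then stand it upright in the one cell of the dark sample box that is clear right down to the floor: the three other unfilled cells have a dark spacer at the bottom, so feel for the full depth. Set the bottle down rather than dropping it, and leave all the other things standing where they belong.

Things in the scene. Friction and masses are not known exactly. Their poses are not given: they have to be found in the camera images.
- sample_center (a point): The only short, stout bottle: amber, round body 42 mm wide, black cap 28 mm wide and 22 mm high, 76 mm high in all, 90 to 180 g. Point half-way up its axis (38 mm above its underside), z up; the cap's middle is 27 mm above it: grip there. It starts in a far bay under the guard, standing 44 mm above the table in a loose collar 10 mm high that carries it round.
- opening (a point): Where a bay must stop to be picked from, within 15 mm: a point fixed on the station, at the height of the deck's surface, 44 mm above the table, 105 mm from the carousel's axis. Its x points from the opening (robot's side) to the axis, y across the opening, z up. Close a gripper across the opening (along y); closing along x it would meet the turning handle.
- station: Fixed round base of the carousel with a clear guard; origin under the carousel's axis, axes as opening. The guard's roof, 300 mm square on posts, its top 153 mm above the table, covers all bays but the one at the opening: a slot 160 mm wide (y) in its -x side, open to the front, from 45 mm off the axis outwards.
- handle (a point): Middle of the black bar handle above the guard, on the carousel's vertical axis, 188 mm above the table: 70 mm long (its x), 16 mm thick (its y), 40 mm high. It turns the carousel. Six bays, 60 degrees apart, lie 105 mm from the axis. At the start the bay nearest the opening is empty, and the stout bottle is 1.6 to 3.14 rad from the opening, either way round.
- carousel (a joint): Turning angle of the carousel, rad, positive anticlockwise from above, 0 at the start. It turns endlessly either way with light friction (about 0.06 N m), has no catches, and stays where it is left.
- sample_box: Dark grey open box, fixed: 178 (x) by 120 (y) by 42 mm high; origin under its centre. Walls, floor 4 mm, dividers up to 36 mm. Cells 54 mm square, centres at x = -58, 0, 58, y = -29, 29 mm. The two at x = 58 hold bottles. Of the other four, three have a 14 mm spacer fixed on the floor (a bottle stands 18 mm above the table), one, any of them, is clear (it stands at 4 mm).
- tall1_center (a point): Tall, slender amber bottle in a bay of the carousel, not wanted: 37 mm in diameter, 94 mm high, cap 20 mm in diameter; the point is half-way up its axis.
- tall2_center (a point): Tall, slender amber bottle in a bay of the carousel, not wanted: 37 mm in diameter, 94 mm high, cap 20 mm in diameter; the point is half-way up its axis.
- tall3_center (a point): Tall, slender amber bottle in a bay of the carousel, not wanted: 37 mm in diameter, 94 mm high, cap 20 mm in diameter; the point is half-way up its axis.
- tall4_center (a point): Tall, slender amber bottle in a bay of the carousel, not wanted: 37 mm in diameter, 94 mm high, cap 20 mm in diameter; the point is half-way up its axis.
- kept1_center (a point): Small amber bottle already in the sample box (cell at x = +58 mm), to be left alone: 37 mm in diameter, 66 mm high, cap 20 mm; the point is half-way up its axis.
- kept2_center (a point): Small amber bottle already in the sample box (cell at x = +58 mm), to be left alone: 37 mm in diameter, 66 mm high, cap 20 mm; the point is half-way up its axis.
- cup: Steel cup on the table beyond the box, 60 mm in diameter, 70 mm high; origin under its centre. Leave alone.
- wrench: Steel wrench lying on the table beyond the box, 160 mm long, along its own x. Leave alone.

How it is judged:
By the outcome, as a careful person would: the job done as asked, in the order asked, and still so for the second after the job is handed in, with the robot touching nothing.
It also fails if it takes over 72 s, if anything falls off the work surface, if the arm or the gripper's body presses on something with over 40 N, if the wrist force passes 120 N, or if a joint passes its speed limit or range.

## Robot

A 6-joint arm with a two-finger parallel gripper is mounted at the origin on the work surface. World frame = base frame: x ahead of the robot, y to its left, z up, the work surface at z = 0. Lengths are in m, angles in rad, forces in N, time in s.
With the tool pointing down it reaches from about 0.325 to 1 m from the base axis. Payload 5.1 kg.
Tool frame: the origin (TCP) lies midway between the tips of the shut fingers; the grasp point (between the pads) lies 19 mm behind it (arm.hold_point_z is the distance from the TCP to the grasp point, in m); z points along the fingers, y is the line along which they close (so a half turn about z gives the same grasp; the last joint's range is limited). The gripper opens to 85 mm and grips with 20 to 120 N. Pads are 22 mm wide; open, the fingers measure 114 mm over their backs; the gripper's body (76 mm by 85 mm) begins 54 mm behind the grasp point. The pads swing forward as they close: fully open they stand 13 mm farther back than shut.
Start: joints at [1.022, 0.124, 1.65, -0, 1.367, -0.083], TCP at [0.292, 0.581, 0.231] pointing down, gripper open.
Joint ranges: [-2.61, 2.61], [-1.02, 2.33], [0.03, 2.71], [-1.35, 4.49], [0.32, 2.68], [-2.91, 2.91]. Speed limits (rad/s): [2.57, 2.57, 3.14, 3.14, 3.14, 3.14].

## Interface

Orientations are given as a unit quaternion [w, x, y, z].
In Python, from bench import sense, viewer, arm gives the robot as it stands. The module is installed in compiled form; this text tells all that it offers.
- The arm moves only by the tool play_rows, never from a script. Its argument "moves" is a list of rows, each a list of 6 numbers: the shift along the tool's x, y, z each as a share of 15 cm, from -1 to 1, then the turn, a rotation vector about the tool's x, y, z each as a share of 90 degrees, from -1 to 1. A call has exactly 5 rows; each row is the pose to reach, as a shift and turn from the pose commanded when the call began, along the tool's axes at that moment; what a row does not reach only later rows make up. A row lasts 1/12 s, in which the tool goes at most 41.7 mm and 7.16 degrees, less where a joint would pass 70% of its speed; a pose out of reach is approached as far as the arm can. A call with a number of a shift or a turn outside -1 to 1 is refused whole. A call with a gripper value outside its range is refused whole. "gripper" is the gripper's target within -1 to 1 (fully open at 1, half-way at 0, shut at -1), set as the call begins (left out, the last holds). The fingers move at their own pace and stop on an object; the grip force is fixed at half the most. Time passes only in rows, so rows that repeat a pose let the fingers close, or fill a call up. It gives the time, the measured TCP pose, the force, the opening and the grip force at its end, in the units of the state.
- sense(): the state, without advancing time (a new reading comes with each control period).
- viewer.camera(name): name is "scene" or "top" or "wrist"; returns the picture (384x512x3 uint8, red, green, blue); there is no depth.
- viewer.camera_info(name): a dict with "fov_y" (degrees; the focal length in pixels is half the picture's height over the tangent of half this angle, whatever the lens; pixels are square), "cx", "cy" (the principal point, pixels), "distortion" ([k1, k2, p1, p2, k3] as OpenCV has them; the pictures are not rectified), "R" (3x3) and "t" (3): a world point X has camera coordinates R X + t; the wrist camera has in their place "T_tool_cam" (4x4, takes a point from camera to tool coordinates, whose origin is the TCP and whose axes are the flange's). Camera axes: x right, y down, z forward; pixel columns grow to the right and rows downward; lengths in m; the calibration is good to about 2 mm. A picture is of the moment at which its call begins: read the wrist's pose just before it. camera_info takes no time and is no camera call.
- arm.sign_off(): hands the job in; it is judged then, once.
The state is a dict: "t": time; "joint_positions": joint angles; "qd": joint speeds; "joint_efforts": joint torques, N m; "tcp_pos": TCP position; "eef_rot": TCP orientation; "ft_force": force on the tool from outside, world axes, zero at the start; "wrist_torque": the same for the moment, N m; "finger_gap": finger opening in m; "finger_force": force on a finger pad.
Only numpy, scipy, OpenCV 4.12 (cv2) and the standard library are available. Lean on these libraries where they do the work, as an engineer would, in place of code of your own. Each camera call takes 0.05 s, during which the arm holds its last target. There are 200 camera calls.

## Working session

There is one attempt and no reset: what is moved stays moved. The work goes in short steps, Python scripts to look and compute and a tool call to move; the robot and the scene stay as the last step left them, time stands still between calls to the robot, and variables do not carry over. Pictures are saved under pics/ and viewed, at most 10 in all, crops included, and the job is handed in when it is done.

Besides the shell and the picture viewer there is one more tool, called by a JSON object that holds its "api" and its "payload", one argument or row to a line. play_rows: Moves the arm, as the interface text tells. Shift numbers are shares of 15 cm and turn numbers shares of 90 degrees, none past 1 either way. Its arguments: {"type":"object","properties":{"moves":{"type":"array"},"gripper":{"type":"number"}},"required":["moves"]}

```bash
mkdir -p pics
cat > h.py <<'E'
import numpy as np, cv2
from bench import sense, viewer, arm
from scipy.spatial.transform import Rotation as Ro
def cam(name, s=None):
    i=viewer.camera_info(name)
    f=192/np.tan(np.radians(i["fov_y"])/2)
    K=np.array([[f,0,i["cx"]],[0,f,i["cy"]],[0,0,1]]); d=np.array(i["distortion"],float)
    if "R" in i: R=np.array(i["R"]); t=np.array(i["t"])
    else:
        q=s["eef_rot"]; T=np.eye(4); T[:3,:3]=Ro.from_quat([q[1],q[2],q[3],q[0]]).as_matrix(); T[:3,3]=s["tcp_pos"]
        W=np.linalg.inv(T@np.array(i["T_tool_cam"])); R=W[:3,:3]; t=W[:3,3]
    return K,d,R,t
def plane(c,uv,z):
    K,d,R,t=c; p=cv2.undistortPoints(np.array(uv,float).reshape(-1,1,2),K,d)[:,0]
    r=np.c_[p,np.ones(len(p))]@R; o=-R.T@t
    return o+r*((z-o[2])/r[:,2])[:,None]
def proj(c,X):
    K,d,R,t=c; return cv2.projectPoints(np.array(X,float).reshape(-1,3),cv2.Rodrigues(R)[0],t,K,d)[0][:,0]
def snap(name,fn):
    s=sense(); im=viewer.camera(name); cv2.imwrite('pics/'+fn,im[:,:,::-1]); return s,im
E
python3 - <<'E'
from h import *
s,a=snap('top','top0.png'); s,b=snap('scene','scene0.png')
cv2.imwrite('pics/both0.png',np.vstack([cv2.resize(a,(400,300)),cv2.resize(b,(400,300))])[:,:,::-1])
print(s); print({n:viewer.camera_info(n) for n in('top','scene','wrist')})
E
```

```text
{'t': 0.05, 'joint_positions': array([ 1.02239079e+00,  1.24520840e-01,  1.65163855e+00,  2.34454251e-05,
        1.36753102e+00, -8.26561472e-02]), 'qd': array([-0.0012666 ,  0.00021963, -0.00116308, -0.00017377, -0.00075056,
       -0.00184847]), 'joint_efforts': array([-5.75420381e-05, -4.25216746e+01, -3.66936886e+01, -6.76785407e-05,
        4.22720113e-03, -1.20607464e-05]), 'tcp_pos': array([0.29164748, 0.58022231, 0.23006381]), 'eef_rot': array([-3.36400543e-04,  2.30777757e-01,  9.73005923e-01, -9.93532553e-04]), 'ft_force': array([-0.36734983, -0.49377738,  0.5580784 ]), 'wrist_torque': array([ 0.00465559, -0.02477906,  0.03064788]), 'finger_force': 0.0, 'finger_gap': 0.08535511946934973}
{'top': {'fov_y': 42.542621631477424, 'cx': 256.2797792603332, 'cy': 190.01881374396947, 'distortion': array([-0.14214735,  0.        ,  0.        ,  0.        ,  0.        ]), 'R': array([[ 5.66270095e-02, -9.98395004e-01,  8.92664208e-04],
       [-9.72568104e-01, -5.53641656e-02, -2.25933821e-01],
       [ 2.25620620e-01,  1.19257799e-02, -9.74142244e-01]]), 't': array([-0.0228015 ,  0.
[... 235 characters left out ...]
 -0.00457057],
       [ 0.3669123 ,  0.62227353, -0.69148465],
       [-0.34575731, -0.59885206, -0.7223767 ]]), 't': array([ 0.54386413, -0.14550991,  1.22611679])}, 'wrist': {'fov_y': 59.38802955148185, 'cx': 250.3640478111706, 'cy': 195.47918582087988, 'distortion': array([-0.07704729,  0.        ,  0.        ,  0.        ,  0.        ]), 'T_tool_cam': array([[-7.46984508e-04, -9.63460481e-01, -2.67849480e-01,
         6.89486845e-02],
       [ 9.99999707e-01, -7.64016803e-04, -4.06358548e-05,
        -7.51943502e-04],
       [-1.65490463e-04, -2.67849432e-01,  9.63460770e-01,
        -1.42143991e-01],
       [ 0.00000000e+00,  0.00000000e+00,  0.00000000e+00,
         1.00000000e+00]])}}
```

View pics/top0.png

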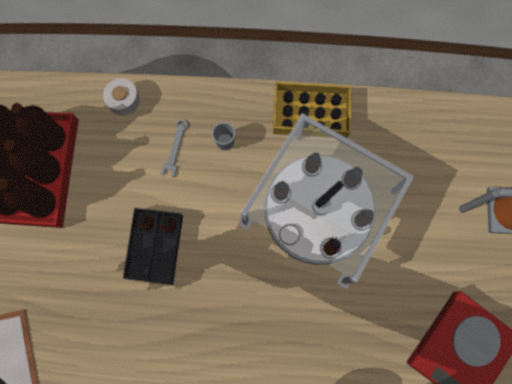

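View pics/scene0.png

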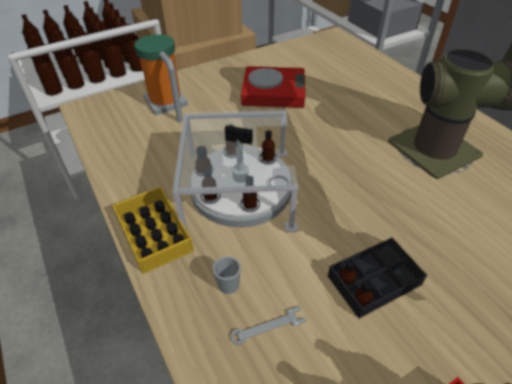

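The top view shows the carousel near (320,210), with the empty collar at (290,234) and bottles at (313,163), (353,177), (363,218), (332,246) and (281,192). The box is at (153,246), with its kept bottles at the far end. I'll zoom in on both views to tell the bottles apart.

Run:
```python
from h import *
a=cv2.imread('pics/top0.png'); b=cv2.imread('pics/scene0.png')
z=lambda im,x0,y0,w,h:cv2.resize(im[y0:y0+h,x0:x0+w],(400,400*h//w),interpolation=cv2.INTER_CUBIC)
A=z(a,230,105,190,190); B=z(b,165,100,140,140)
C=z(a,115,200,80,95)[:,:]; 
o=np.hstack([A,B]); o=np.clip(o.astype(float)*1.4,0,255).astype(np.uint8); cv2.imwrite('pics/z0.png',o)
c=cam('top')
print('posts z.153',plane(c,[(245,212),(305,118),(408,180),(347,283)],.153).round(3).tolist())
print('bays z.13',plane(c,[(313,157),(353,172),(363,214),(332,244),(281,187)],.13).round(3).tolist())
print('ring .054',plane(c,[(290,234)],.054).round(3), 'disc', plane(c,[(320,210)],.044).round(3))
print('handle',plane(c,[(317,205),(342,183)],.208).round(3))
print('box z.042',plane(c,[(135,210),(183,213),(174,284),(125,278)],.042).round(3).tolist())
```

```text
posts z.153 [[0.553, 0.034, 0.153], [0.785, -0.093, 0.153], [0.648, -0.337, 0.153], [0.407, -0.199, 0.153]]
bays z.13 [[0.697, -0.117, 0.13], [0.666, -0.212, 0.13], [0.568, -0.237, 0.13], [0.494, -0.167, 0.13], [0.621, -0.045, 0.13]]
ring .054 [[ 0.523 -0.075  0.054]] disc [[ 0.588 -0.147  0.044]]
handle [[ 0.567 -0.121  0.208]
 [ 0.618 -0.174  0.208]]
box z.042 [[0.562, 0.312, 0.042], [0.562, 0.191, 0.042], [0.387, 0.198, 0.042], [0.393, 0.319, 0.042]]
```

View pics/z0.png

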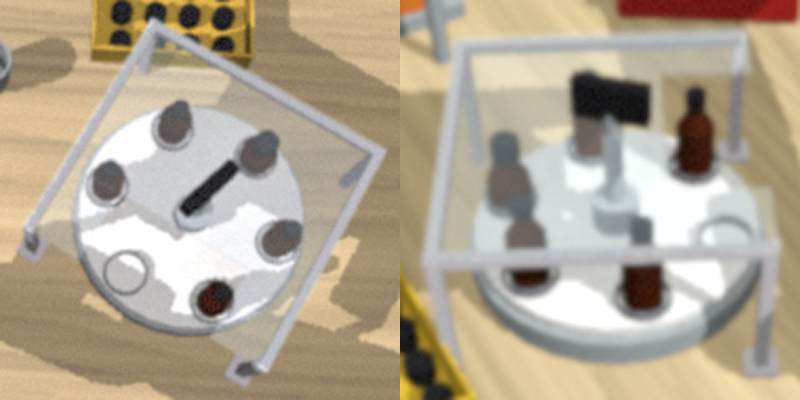

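Run:
```python
from h import *
ax=np.array([.593,-.148]); s=cam('scene'); c=cam('top')
for k in range(6):
    th=np.radians(134+60*k); p=ax+.105*np.array([np.cos(th),np.sin(th)])
    for z in (.044,.12,.138):
        q=proj(s,[*p,z])[0]; r=proj(c,[*p,z])[0]
        print(134+60*k,z,'scene crop',(q-[165,100])/.35+[400,0],'top crop',(r-[230,105])/.475)
```

```text
134 0.044 scene crop [727.79246653 238.42182225] top crop [123.41110829 275.23014277]
134 0.12 scene crop [730.81982536 176.56993369] top crop [127.9482681  265.79248809]
134 0.138 scene crop [731.58330375 160.92504368] top crop [129.11124803 263.3722803 ]
194 0.044 scene crop [697.54986329 165.86739246] top crop [209.26613755 304.66845796]
194 0.12 scene crop [698.83004214 104.43931275] top crop [219.46091353 297.12859467]
194 0.138 scene crop [699.15120515  88.97550631] top crop [222.07398185 295.19434982]
254 0.044 scene crop [596.0955257  147.52699448] top crop [274.73570726 245.99743669]
254 0.12 scene crop [592.31859059  86.34119167] top crop [288.9236112  234.75162087]
254 0.138 scene crop [591.37120621  70.95775364] top crop [292.55218789 231.87198524]
314 0.044 scene crop [514.48525807 197.39167419] top crop [254.57149231 160.75905506]
314 0.12 scene crop [506.25979443 135.8349208 ] top crop [267.17215761 144.33978885]
314 0.138 scene crop [504.19044494 120.30935254] top crop [270.38829518 140.14444474]
374 0.044 scene crop [533.00062336 274.22463587] top crop [171.27949798 132.66804782]
374 0.12 scene crop [525.16799487 212.46758585] top crop [178.62793618 114.53103634]
374 0.138 scene crop [523.18735916 196.81199775] top crop [180.50363917 109.89757279]
434 0.044 scene crop [645.36596412 297.32548632] top crop [105.63744979 188.49626579]
434 0.12 scene crop [643.82086009 235.56151644] top crop [108.92884291 173.64189009]
434 0.138 scene crop [643.42926999 219.87829246] top crop [109.77070953 169.84014051]
```

The scene view settles it. The stout bottle, with the wide cap and its top at 120 mm, is the bay at world angle of about 314°, opposite the empty bay at about 134°. The opening faces about 151°, so I need about 163° clockwise. First I'll go above the handle.

{"api": "play_rows", "payload": {
  "moves": [
    [0, 0, -0.18, 0, 0, 0],
    [0, 0, -0.36, 0, 0, 0],
    [0, 0, -0.54, 0, 0, 0],
    [0, 0, -0.72, 0, 0, 0],
    [0, 0, -0.87, 0, 0, 0]
  ],
  "gripper": 1
}}

```text
t: 0.52
tcp_pos: [0.292, 0.5807, 0.3635]
eef_rot: [0.0, 0.231, 0.973, 0.0]
ft_force: [-0.1, 0.0, 0.1]
finger_gap: 0.0853
finger_force: 0.0
```

{"api": "play_rows", "payload": {
  "moves": [
    [-0.16, -0.137, 0, 0, 0, 0],
    [-0.32, -0.275, 0, 0, 0, 0],
    [-0.48, -0.412, 0, 0, 0, 0],
    [-0.64, -0.55, 0, 0, 0, 0],
    [-0.795, -0.687, 0, 0, 0, 0]
  ]
}}

```text
t: 0.93
tcp_pos: [0.3524, 0.4336, 0.3612]
eef_rot: [-0.0, 0.231, 0.973, -0.0]
ft_force: [-0.1, 0.3, 0.8]
finger_gap: 0.0857
finger_force: 0.0
```

{"api": "play_rows", "payload": {
  "moves": [
    [-0.16, -0.137, 0, 0, 0, 0],
    [-0.32, -0.275, 0, 0, 0, 0],
    [-0.48, -0.412, 0, 0, 0, 0],
    [-0.64, -0.55, 0, 0, 0, 0],
    [-0.795, -0.687, 0, 0, 0, 0]
  ]
}}

```text
t: 1.35
tcp_pos: [0.4126, 0.2879, 0.3613]
eef_rot: [-0.0, 0.231, 0.973, -0.0]
ft_force: [0.4, 0.4, -1.2]
finger_gap: 0.0852
finger_force: 0.0
```

{"api": "play_rows", "payload": {
  "moves": [
    [-0.16, -0.137, 0, 0, 0, 0],
    [-0.32, -0.275, 0, 0, 0, 0],
    [-0.48, -0.412, 0, 0, 0, 0],
    [-0.64, -0.55, 0, 0, 0, 0],
    [-0.795, -0.687, 0, 0, 0, 0]
  ]
}}

```text
t: 1.77
tcp_pos: [0.4729, 0.1422, 0.3613]
eef_rot: [-0.0, 0.231, 0.973, -0.0]
ft_force: [0.4, 1.0, -0.8]
finger_gap: 0.0856
finger_force: 0.0
```

{"api": "play_rows", "payload": {
  "moves": [
    [-0.16, -0.137, 0, 0, 0, 0],
    [-0.32, -0.275, 0, 0, 0, 0],
    [-0.48, -0.412, 0, 0, 0, 0],
    [-0.64, -0.55, 0, 0, 0, 0],
    [-0.795, -0.687, 0, 0, 0, 0]
  ]
}}

```text
t: 2.18
tcp_pos: [0.5332, -0.0034, 0.3613]
eef_rot: [-0.0, 0.231, 0.973, -0.0]
ft_force: [1.1, -0.1, 0.4]
finger_gap: 0.0851
finger_force: 0.0
```

{"api": "play_rows", "payload": {
  "moves": [
    [-0.16, -0.137, 0, 0, 0, 0],
    [-0.32, -0.275, 0, 0, 0, 0],
    [-0.48, -0.412, 0, 0, 0, 0],
    [-0.64, -0.55, 0, 0, 0, 0],
    [-0.795, -0.687, 0, 0, 0, 0]
  ]
}}

```text
t: 2.6
tcp_pos: [0.5935, -0.149, 0.3611]
eef_rot: [-0.001, 0.231, 0.973, 0.0]
ft_force: [-0.1, 0.5, -0.0]
finger_gap: 0.0855
finger_force: 0.0
```

{"api": "play_rows", "payload": {
  "moves": [
    [0, 0, 0, 0, 0, 0.05],
    [0, 0, 0, 0, 0, 0.1],
    [0, 0, 0, 0, 0, 0.16],
    [0, 0, 0, 0, 0, 0.215],
    [0, 0, 0, 0, 0, 0.215]
  ]
}}

```text
t: 3.02
tcp_pos: [0.5931, -0.1476, 0.361]
eef_rot: [-0.001, 0.392, 0.92, -0.0]
ft_force: [-0.7, -0.3, -0.1]
finger_gap: 0.0855
finger_force: 0.0
```

```bash
cat >> h.py <<'E'
def yaw(s):
    q=s["eef_rot"]; y=Ro.from_quat([q[1],q[2],q[3],q[0]]).as_matrix()[:,1]; return np.degrees(np.arctan2(y[1],y[0]))
def to(s,X,ya=None):
    q=s["eef_rot"]; R=Ro.from_quat([q[1],q[2],q[3],q[0]]).as_matrix()
    print('shift shares',(R.T@(np.array(X)-s["tcp_pos"])/.15).round(3),'turn share', None if ya is None else round((yaw(s)-ya)/90,3))
E
python3 - <<'E'
from h import *
s,a=snap('wrist','w1.png'); print(s['t'],s['tcp_pos'],yaw(s),s['joint_positions'])
c=cam('wrist',s)
print(proj(c,[[.593,-.148,.208],[.503,-.097,.044]]))
E
```

```text
3.0167 [ 0.59307904 -0.14756275  0.36102234] 43.867409097374676 [-3.31654820e-01 -9.18035092e-03  1.57452806e+00 -3.61059941e-05
  1.57755918e+00 -1.09728540e+00]
[[251.29977544 181.58739044]
 [228.39413052  79.02063404]]
```

View pics/w1.png

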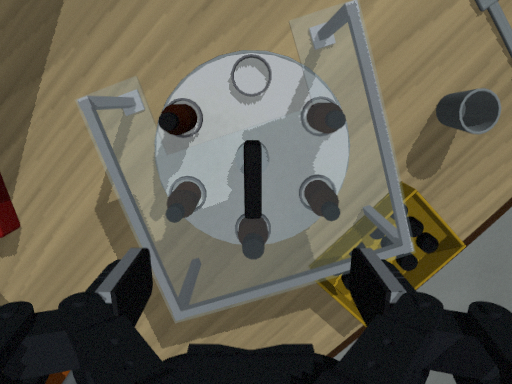

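The wrist view shows the handle bar upright at about (253,180). The wide-capped stout bottle is below it at (253,238), opposite the empty ring at (251,76). Next I'll work out the geometry.

Run:
```python
from h import *
s=sense(); c=cam('wrist',s)
P=plane(c,[(85,102),(352,5),(408,245),(178,315)],.15)
print('corners',P.round(3).tolist()); 
ang=lambda v:round(np.degrees(np.arctan2(v[1],v[0])),1)
print('centre',P.mean(0).round(3),'x dir', ang(P[3]-P[0]),ang(P[2]-P[1]),'y dir',ang(P[2]-P[3]), 'len',[np.linalg.norm(P[i]-P[(i+1)%4]).round(3) for i in range(4)])
a=cv2.imread('pics/w1.png'); g=a.max(2)
m=np.zeros_like(g); m[130:228,235:272]=(g[130:228,235:272]<45)
ys,xs=np.nonzero(m); uv=[(xs.mean(),(ys.min()+ys.max())/2)]; print('bar',xs.min(),xs.max(),ys.min(),ys.max(),plane(c,uv,.208).round(4))
print('bar ends',plane(c,[(np.median(xs[ys<160]),ys.min()),(np.median(xs[ys>190]),ys.max())],.208).round(3).tolist())
R=plane(c,[(251,76)],.054)[0]; S=plane(c,[(253,245)],.12)[0]; print('ring',R.round(3),'stout',S.round(3),'mid',((R+S)/2).round(3),'dir',ang(R-S), np.linalg.norm((R-S)[:2])/2)
```

```text
corners [[0.42, -0.216, 0.15], [0.55, 0.037, 0.15], [0.785, -0.085, 0.15], [0.654, -0.341, 0.15]]
centre [ 0.602 -0.151  0.15 ] x dir -27.9 -27.5 y dir 62.9 len [np.float64(0.285), np.float64(0.265), np.float64(0.287), np.float64(0.266)]
bar 244 261 140 218 [[ 0.592  -0.1456  0.208 ]]
bar ends [[0.568, -0.121, 0.208], [0.618, -0.172, 0.208]]
ring [ 0.522 -0.075  0.054] stout [ 0.665 -0.219  0.12 ] mid [ 0.593 -0.147  0.087] dir 134.7 0.1014433997066707
```

{"api": "play_rows", "payload": {
  "moves": [
    [0, 0, 0.15, 0, 0, 0],
    [0, 0, 0.3, 0, 0, 0],
    [0, 0, 0.45, 0, 0, 0],
    [0, 0, 0.6, 0, 0, 0],
    [0, 0, 0.75, 0, 0, 0]
  ]
}}

```text
t: 3.48
tcp_pos: [0.593, -0.1472, 0.2481]
eef_rot: [-0.0, 0.39, 0.921, -0.0]
ft_force: [0.3, -0.6, 0.1]
finger_gap: 0.0858
finger_force: 0.0
```

{"api": "play_rows", "payload": {
  "moves": [
    [0, 0, 0.12, 0, 0, 0],
    [0, 0, 0.25, 0, 0, 0],
    [0, 0, 0.36, 0, 0, 0],
    [0, 0, 0.44, 0, 0, 0],
    [0, 0, 0.48, 0, 0, 0]
  ]
}}

```text
t: 3.9
tcp_pos: [0.5922, -0.1469, 0.1749]
eef_rot: [-0.002, 0.39, 0.921, -0.0]
ft_force: [-0.5, -1.2, -0.6]
finger_gap: 0.0855
finger_force: 0.0
```

{"api": "play_rows", "payload": {
  "moves": [
    [0, 0, 0, 0, 0, 0],
    [0, 0, 0, 0, 0, 0],
    [0, 0, 0, 0, 0, 0],
    [0, 0, 0, 0, 0, 0],
    [0, 0, 0, 0, 0, 0]
  ],
  "gripper": -1
}}

```text
t: 4.32
tcp_pos: [0.5939, -0.1476, 0.1787]
eef_rot: [0.001, 0.391, 0.92, 0.0]
ft_force: [0.3, -0.3, -0.1]
finger_gap: 0.0256
finger_force: 0.0
```

{"api": "play_rows", "payload": {
  "moves": [
    [0, 0, 0, 0, 0, 0],
    [0, 0, 0, 0, 0, 0],
    [0, 0, 0, 0, 0, 0],
    [0, 0, 0, 0, 0, 0],
    [0, 0, 0, 0, 0, 0]
  ]
}}

```text
t: 4.73
tcp_pos: [0.5947, -0.1467, 0.1787]
eef_rot: [0.002, 0.391, 0.92, 0.001]
ft_force: [4.2, 3.3, 1.5]
finger_gap: 0.0152
finger_force: 60.2
```

{"api": "play_rows", "payload": {
  "moves": [
    [0, 0, 0, 0, 0, 0.02],
    [0, 0, 0, 0, 0, 0.05],
    [0, 0, 0, 0, 0, 0.09],
    [0, 0, 0, 0, 0, 0.13],
    [0, 0, 0, 0, 0, 0.17]
  ]
}}

```text
t: 5.15
tcp_pos: [0.5952, -0.1464, 0.1787]
eef_rot: [0.002, 0.511, 0.86, 0.002]
ft_force: [6.4, 5.3, 0.2]
finger_gap: 0.015
finger_force: 60.0
```

{"api": "play_rows", "payload": {
  "moves": [
    [0, 0, 0, 0, 0, 0.04],
    [0, 0, 0, 0, 0, 0.08],
    [0, 0, 0, 0, 0, 0.12],
    [0, 0, 0, 0, 0, 0.16],
    [0, 0, 0, 0, 0, 0.2]
  ]
}}

```text
t: 5.57
tcp_pos: [0.5959, -0.1461, 0.1787]
eef_rot: [0.002, 0.639, 0.769, 0.003]
ft_force: [10.4, 4.5, -0.4]
finger_gap: 0.0147
finger_force: 59.8
```

{"api": "play_rows", "payload": {
  "moves": [
    [0, 0, 0, 0, 0, 0.04],
    [0, 0, 0, 0, 0, 0.08],
    [0, 0, 0, 0, 0, 0.12],
    [0, 0, 0, 0, 0, 0.16],
    [0, 0, 0, 0, 0, 0.2]
  ]
}}

```text
t: 5.98
tcp_pos: [0.5966, -0.1461, 0.1788]
eef_rot: [0.002, 0.752, 0.66, 0.004]
ft_force: [14.0, 4.3, -2.3]
finger_gap: 0.0148
finger_force: 59.7
```

{"api": "play_rows", "payload": {
  "moves": [
    [0, 0, 0, 0, 0, 0.04],
    [0, 0, 0, 0, 0, 0.08],
    [0, 0, 0, 0, 0, 0.12],
    [0, 0, 0, 0, 0, 0.16],
    [0, 0, 0, 0, 0, 0.2]
  ]
}}

```text
t: 6.4
tcp_pos: [0.5974, -0.1463, 0.1787]
eef_rot: [0.002, 0.846, 0.534, 0.005]
ft_force: [16.1, 3.7, -5.0]
finger_gap: 0.0152
finger_force: 60.0
```

{"api": "play_rows", "payload": {
  "moves": [
    [0, 0, 0, 0, 0, 0.04],
    [0, 0, 0, 0, 0, 0.08],
    [0, 0, 0, 0, 0, 0.12],
    [0, 0, 0, 0, 0, 0.16],
    [0, 0, 0, 0, 0, 0.2]
  ]
}}

```text
t: 6.82
tcp_pos: [0.598, -0.1467, 0.1787]
eef_rot: [0.002, 0.919, 0.395, 0.006]
ft_force: [20.4, 1.6, -6.8]
finger_gap: 0.0151
finger_force: 59.9
```

{"api": "play_rows", "payload": {
  "moves": [
    [0, 0, 0, 0, 0, 0.04],
    [0, 0, 0, 0, 0, 0.08],
    [0, 0, 0, 0, 0, 0.12],
    [0, 0, 0, 0, 0, 0.16],
    [0, 0, 0, 0, 0, 0.2]
  ]
}}

```text
t: 7.23
tcp_pos: [0.5985, -0.1473, 0.1787]
eef_rot: [0.002, 0.969, 0.246, 0.007]
ft_force: [20.3, -1.2, -7.7]
finger_gap: 0.0153
finger_force: 59.6
```

{"api": "play_rows", "payload": {
  "moves": [
    [0, 0, 0, 0, 0, 0.04],
    [0, 0, 0, 0, 0, 0.08],
    [0, 0, 0, 0, 0, 0.12],
    [0, 0, 0, 0, 0, 0.16],
    [0, 0, 0, 0, 0, 0.2]
  ]
}}

```text
t: 7.65
tcp_pos: [0.5987, -0.148, 0.1787]
eef_rot: [0.002, 0.996, 0.092, 0.007]
ft_force: [22.8, -2.5, -8.3]
finger_gap: 0.0148
finger_force: 59.5
```

{"api": "play_rows", "payload": {
  "moves": [
    [0, 0, 0, 0, 0, 0.04],
    [0, 0, 0, 0, 0, 0.08],
    [0, 0, 0, 0, 0, 0.12],
    [0, 0, 0, 0, 0, 0.16],
    [0, 0, 0, 0, 0, 0.2]
  ]
}}

```text
t: 8.07
tcp_pos: [0.5987, -0.1488, 0.1787]
eef_rot: [0.001, 0.998, -0.065, 0.008]
ft_force: [21.7, -4.4, -8.4]
finger_gap: 0.0152
finger_force: 59.6
```

Run:
```python
from h import *
s=sense(); print(s['t'],yaw(s),s['joint_positions'].round(2),s['wrist_torque'])
```

```text
8.0667 -97.49803459567795 [-0.33  0.08  1.79  0.    1.26  1.37] [-0.62154383 -2.73910197  0.06786139]
```

{"api": "play_rows", "payload": {
  "moves": [
    [0.01, 0, 0, 0, 0, 0.035],
    [0.02, 0, 0, 0, 0, 0.07],
    [0.03, 0, 0, 0, 0, 0.105],
    [0.03, 0, 0, 0, 0, 0.14],
    [0.03, 0, 0, 0, 0, 0.17]
  ]
}}

```text
t: 8.48
tcp_pos: [0.5984, -0.1493, 0.1787]
eef_rot: [0.001, 0.98, -0.197, 0.001]
ft_force: [-0.8, -3.2, 2.4]
finger_gap: 0.0147
finger_force: 61.1
```

{"api": "play_rows", "payload": {
  "moves": [
    [0, 0, 0, 0, 0, 0.03],
    [0, 0, 0, 0, 0, 0.05],
    [0, 0, 0, 0, 0, 0.067],
    [0, 0, 0, 0, 0, 0.067],
    [0, 0, 0, 0, 0, 0.067]
  ]
}}

```text
t: 8.9
tcp_pos: [0.5984, -0.1495, 0.1787]
eef_rot: [0.001, 0.969, -0.247, 0.001]
ft_force: [-0.8, -5.7, 3.4]
finger_gap: 0.0151
finger_force: 61.2
```

{"api": "play_rows", "payload": {
  "moves": [
    [0, 0, 0, 0, 0, 0],
    [0, 0, 0, 0, 0, 0],
    [0, 0, 0, 0, 0, 0],
    [0, 0, 0, 0, 0, 0],
    [0, 0, 0, 0, 0, 0]
  ],
  "gripper": 1
}}

```text
t: 9.32
tcp_pos: [0.5976, -0.1476, 0.177]
eef_rot: [-0.0, 0.969, -0.247, -0.0]
ft_force: [-0.1, 0.3, 0.3]
finger_gap: 0.0748
finger_force: 0.0
```

{"api": "play_rows", "payload": {
  "moves": [
    [0, 0, 0, 0, 0, 0],
    [0, 0, -0.05, 0, 0, 0],
    [0, 0, -0.2, 0, 0, 0],
    [0, 0, -0.35, 0, 0, 0],
    [0, 0, -0.5, 0, 0, 0]
  ]
}}

```text
t: 9.73
tcp_pos: [0.5975, -0.1479, 0.2534]
eef_rot: [-0.0, 0.969, -0.248, -0.0]
ft_force: [0.9, -0.5, 1.0]
finger_gap: 0.0858
finger_force: 0.0
```

{"api": "play_rows", "payload": {
  "moves": [
    [0, 0, -0.15, 0, 0, 0],
    [0, 0, -0.3, 0, 0, 0],
    [0, 0, -0.45, 0, 0, 0],
    [0, 0, -0.6, 0, 0, 0],
    [0, 0, -0.7, 0, 0, 0]
  ]
}}

```text
t: 10.15
tcp_pos: [0.5982, -0.1481, 0.361]
eef_rot: [0.0, 0.969, -0.248, 0.002]
ft_force: [0.1, 1.0, 1.2]
finger_gap: 0.0852
finger_force: 0.0
```

Run:
```python
from h import *
s,a=snap('wrist','w2.png'); print(s['t'],s['tcp_pos'],yaw(s),s['joint_positions'].round(2))
c=cam('wrist',s); print(proj(c,[[.597,-.148,.208],[.504,-.099,.12]]))
```

```text
10.15 [ 0.59815558 -0.14806601  0.36096982] -118.66316104647595 [-0.33 -0.    1.57  0.    1.57  1.74]
[[250.27058611 180.61934271]
 [251.72621608 247.61915867]]
```

View pics/w2.png

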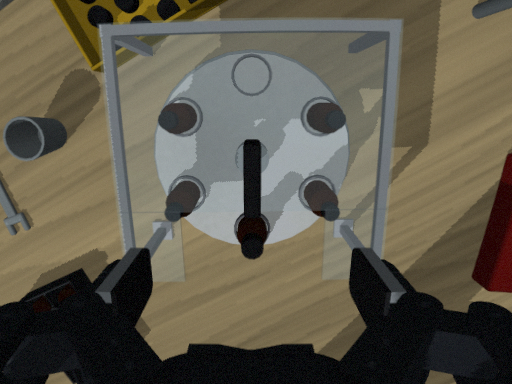

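The stout bottle now stands in the slot, with its cap at (252,246) where I predicted it. I'll move over it and flip the wrist half a turn, so the wrist camera faces away from the handle.

{"api": "play_rows", "payload": {
  "moves": [
    [-0.14, 0, 0, 0, 0, 0],
    [-0.28, 0, 0, 0, 0, 0],
    [-0.42, 0, 0, 0, 0, 0],
    [-0.56, 0, 0, 0, 0, 0],
    [-0.7, 0, 0, 0, 0, 0]
  ]
}}

```text
t: 10.62
tcp_pos: [0.5045, -0.0971, 0.3563]
eef_rot: [-0.0, 0.969, -0.248, -0.001]
ft_force: [-0.4, 0.3, 0.0]
finger_gap: 0.0853
finger_force: 0.0
```

{"api": "play_rows", "payload": {
  "moves": [
    [0, 0, 0, 0, 0, -0.07],
    [0, 0, 0, 0, 0, -0.14],
    [0, 0, 0, 0, 0, -0.21],
    [0, 0, 0, 0, 0, -0.28],
    [0, 0, 0, 0, 0, -0.35]
  ]
}}

```text
t: 11.03
tcp_pos: [0.5053, -0.0975, 0.3564]
eef_rot: [-0.0, 1.0, 0.028, -0.001]
ft_force: [0.5, -0.3, 0.4]
finger_gap: 0.0853
finger_force: 0.0
```

{"api": "play_rows", "payload": {
  "moves": [
    [0, 0, 0, 0, 0, -0.07],
    [0, 0, 0, 0, 0, -0.14],
    [0, 0, 0, 0, 0, -0.21],
    [0, 0, 0, 0, 0, -0.28],
    [0, 0, 0, 0, 0, -0.35]
  ]
}}

```text
t: 11.45
tcp_pos: [0.5053, -0.0975, 0.3564]
eef_rot: [-0.0, 0.955, 0.298, -0.001]
ft_force: [-0.1, -1.0, -0.4]
finger_gap: 0.0855
finger_force: 0.0
```

{"api": "play_rows", "payload": {
  "moves": [
    [0, 0, 0, 0, 0, -0.07],
    [0, 0, 0, 0, 0, -0.14],
    [0, 0, 0, 0, 0, -0.21],
    [0, 0, 0, 0, 0, -0.28],
    [0, 0, 0, 0, 0, -0.35]
  ]
}}

```text
t: 11.87
tcp_pos: [0.5053, -0.0975, 0.3564]
eef_rot: [-0.001, 0.838, 0.546, -0.0]
ft_force: [-0.1, -0.4, 0.7]
finger_gap: 0.0854
finger_force: 0.0
```

{"api": "play_rows", "payload": {
  "moves": [
    [0, 0, 0, 0, 0, -0.07],
    [0, 0, 0, 0, 0, -0.14],
    [0, 0, 0, 0, 0, -0.21],
    [0, 0, 0, 0, 0, -0.28],
    [0, 0, 0, 0, 0, -0.35]
  ]
}}

```text
t: 12.28
tcp_pos: [0.5053, -0.0975, 0.3564]
eef_rot: [-0.001, 0.658, 0.753, -0.0]
ft_force: [-0.5, 0.3, 0.6]
finger_gap: 0.0852
finger_force: 0.0
```

{"api": "play_rows", "payload": {
  "moves": [
    [0, 0, 0, 0, 0, -0.07],
    [0, 0, 0, 0, 0, -0.14],
    [0, 0, 0, 0, 0, -0.21],
    [0, 0, 0, 0, 0, -0.28],
    [0, 0, 0, 0, 0, -0.35]
  ]
}}

```text
t: 12.7
tcp_pos: [0.5053, -0.0975, 0.3564]
eef_rot: [-0.001, 0.429, 0.903, -0.0]
ft_force: [-0.6, -0.4, -0.4]
finger_gap: 0.0856
finger_force: 0.0
```

{"api": "play_rows", "payload": {
  "moves": [
    [0, 0, 0.1, 0, 0, -0.07],
    [0, 0, 0.2, 0, 0, -0.14],
    [0, 0, 0.3, 0, 0, -0.21],
    [0, 0, 0.4, 0, 0, -0.25],
    [0, 0, 0.45, 0, 0, -0.25]
  ]
}}

```text
t: 13.12
tcp_pos: [0.5045, -0.0973, 0.2867]
eef_rot: [-0.002, 0.247, 0.969, 0.0]
ft_force: [0.7, -0.5, -0.4]
finger_gap: 0.0851
finger_force: 0.0
```

Run:
```python
from h import *
s,a=snap('wrist','w3.png'); print(s['t'],s['tcp_pos'],yaw(s),s['joint_positions'].round(2))
c=cam('wrist',s); p=proj(c,[[.504,-.099,.12]])[0]; print(p)
u,v=p.astype(int); cv2.imwrite('pics/w3c.png',cv2.resize(a[max(v-90,0):v+90,u-120:u+120,::-1],None,fx=2.5,fy=2.5)); print(u-120,v-90)
```

```text
13.1167 [ 0.5044959  -0.09725413  0.28670531] 61.38901875036859 [-0.29 -0.21  1.88  0.    1.47 -1.37]
[249.46832929 179.22828844]
129 89
```

View pics/w3c.png

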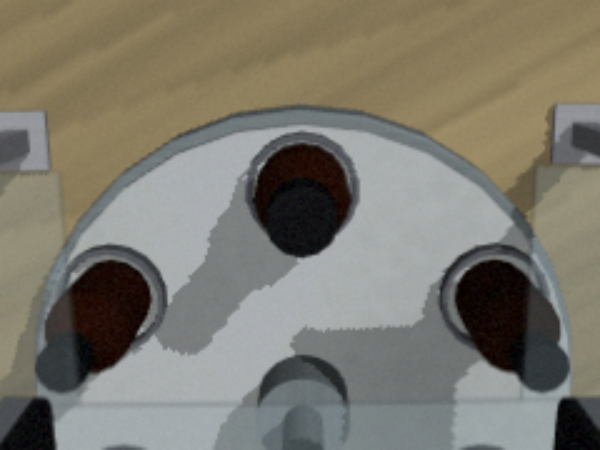

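The cap centre is at about (250,178), in line with the fingers. Now I'll descend and grip the cap.

{"api": "play_rows", "payload": {
  "moves": [
    [0, 0, 0.15, 0, 0, 0],
    [0, 0, 0.3, 0, 0, 0],
    [0, 0, 0.45, 0, 0, 0],
    [0, 0, 0.6, 0, 0, 0],
    [0, 0, 0.7, 0, 0, 0]
  ]
}}

```text
t: 13.58
tcp_pos: [0.5049, -0.0974, 0.1829]
eef_rot: [-0.001, 0.248, 0.969, 0.0]
ft_force: [0.4, -0.9, -0.9]
finger_gap: 0.0855
finger_force: 0.0
```

{"api": "play_rows", "payload": {
  "moves": [
    [0, 0, 0.14, 0, 0, 0],
    [0, 0, 0.28, 0, 0, 0],
    [0, 0, 0.42, 0, 0, 0],
    [0, 0, 0.54, 0, 0, 0],
    [0, 0, 0.61, 0, 0, 0]
  ]
}}

```text
t: 14.0
tcp_pos: [0.5046, -0.0973, 0.0914]
eef_rot: [-0.001, 0.248, 0.969, 0.0]
ft_force: [-0.8, -0.1, -0.1]
finger_gap: 0.0854
finger_force: 0.0
```

{"api": "play_rows", "payload": {
  "moves": [
    [0, 0, 0, 0, 0, 0],
    [0, 0, 0, 0, 0, 0],
    [0, 0, 0, 0, 0, 0],
    [0, 0, 0, 0, 0, 0],
    [0, 0, 0, 0, 0, 0]
  ],
  "gripper": -1
}}

```text
t: 14.42
tcp_pos: [0.5066, -0.098, 0.095]
eef_rot: [0.001, 0.248, 0.969, -0.0]
ft_force: [-2.2, -1.3, 5.8]
finger_gap: 0.026
finger_force: 59.7
```

{"api": "play_rows", "payload": {
  "moves": [
    [0, 0, 0, 0, 0, 0],
    [0, 0, 0, 0, 0, 0],
    [0, 0, 0, 0, 0, 0],
    [0, 0, 0, 0, 0, 0],
    [0, 0, 0, 0, 0, 0]
  ]
}}

```text
t: 14.83
tcp_pos: [0.5068, -0.098, 0.095]
eef_rot: [0.001, 0.248, 0.969, -0.0]
ft_force: [-0.2, -0.2, 6.4]
finger_gap: 0.0266
finger_force: 58.8
```

Run:
```python
from h import *
s=sense(); print(s)
c=cam('top'); a=cv2.imread('pics/top0.png'); g=a.max(2)[190:300,110:200]
m=cv2.morphologyEx((g<50).astype(np.uint8),cv2.MORPH_CLOSE,np.ones((7,7)))
ct=max(cv2.findContours(m,0,2)[0],key=cv2.contourArea)+[110,190]
r=cv2.boxPoints(cv2.minAreaRect(ct)); P=plane(c,r,.042); print(r.round(1).tolist(),P.round(3).tolist(),P.mean(0).round(4),[np.linalg.norm(P[i]-P[i-1]).round(3) for i in range(4)],[np.degrees(np.arctan2(*(P[i]-P[i-1])[1::-1])).round(1) for i in range(4)])
```

```text
{'t': 14.8333, 'joint_positions': array([-2.95046666e-01, -4.69177244e-02,  2.06720010e+00,  3.61666374e-05,
        1.11841324e+00, -1.36537494e+00]), 'qd': array([ 5.52680346e-04,  1.10939144e-04, -3.49378432e-04,  2.04068899e-03,
       -1.00300977e-03, -1.42563094e-05]), 'joint_efforts': array([ 1.68413264e-01, -2.78071368e+01, -3.00777948e+01,  4.60836163e-03,
       -1.36218234e-01, -9.33395750e-04]), 'tcp_pos': array([ 0.50676423, -0.09798426,  0.09502129]), 'eef_rot': array([ 1.44779188e-03,  2.47638078e-01,  9.68851528e-01, -4.86307723e-05]), 'ft_force': array([-0.22421092, -0.21250176,  6.41578839]), 'wrist_torque': array([ 0.06144198,  0.08341733, -0.03401512]), 'finger_force': 58.84093701839447, 'finger_gap': 0.026585836718838754}
[[123.19999694824219, 277.3999938964844], [133.39999389648438, 207.0], [182.39999389648438, 214.10000610351562], [172.1999969482422, 284.5]] [[0.394, 0.324, 0.042], [0.57, 0.317, 0.042], [0.559, 0.192, 0.042], [0.385, 0.202, 0.042]] [0.4772 0.2587 0.042 ] [np.float64(0.122), np.float64(0.176), np.float64(0.125), np.float64(0.174)] [np.float64(85.8), np.float64(-2.3), np.float64(-94.9), np.float64(176.7)]
```

Gripped, with a 26.6 mm opening. I'll lift slowly, then carry it to above the box.

{"api": "play_rows", "payload": {
  "moves": [
    [0, 0, -0.03, 0, 0, 0],
    [0, 0, -0.08, 0, 0, 0],
    [0, 0, -0.15, 0, 0, 0],
    [0, 0, -0.24, 0, 0, 0],
    [0, 0, -0.34, 0, 0, 0]
  ]
}}

```text
t: 15.25
tcp_pos: [0.5049, -0.0974, 0.1446]
eef_rot: [-0.001, 0.248, 0.969, 0.0]
ft_force: [0.9, 0.4, -1.6]
finger_gap: 0.0264
finger_force: 59.1
```

{"api": "play_rows", "payload": {
  "moves": [
    [0, 0, -0.1, 0, 0, 0],
    [0, 0, -0.2, 0, 0, 0],
    [0, 0, -0.3, 0, 0, 0],
    [0, 0, -0.4, 0, 0, 0],
    [0, 0, -0.5, 0, 0, 0]
  ]
}}

```text
t: 15.67
tcp_pos: [0.5053, -0.0975, 0.2206]
eef_rot: [-0.0, 0.248, 0.969, 0.0]
ft_force: [-0.4, 0.7, -2.2]
finger_gap: 0.0261
finger_force: 59.1
```

{"api": "play_rows", "payload": {
  "moves": [
    [0, 0, -0.1, 0, 0, 0],
    [0, 0, -0.2, 0, 0, 0],
    [0, 0, -0.3, 0, 0, 0],
    [0, 0, -0.4, 0, 0, 0],
    [0, 0, -0.5, 0, 0, 0]
  ]
}}

```text
t: 16.08
tcp_pos: [0.5052, -0.0975, 0.2956]
eef_rot: [-0.0, 0.248, 0.969, 0.0]
ft_force: [-0.0, 0.4, -1.3]
finger_gap: 0.0264
finger_force: 59.1
```

{"api": "play_rows", "payload": {
  "moves": [
    [0.05, 0.08, 0, 0, 0, 0],
    [0.13, 0.2, 0, 0, 0, 0],
    [0.23, 0.35, 0, 0, 0, 0],
    [0.33, 0.5, 0, 0, 0, 0],
    [0.43, 0.65, 0, 0, 0, 0]
  ]
}}

```text
t: 16.5
tcp_pos: [0.4952, 0.0199, 0.2948]
eef_rot: [0.0, 0.248, 0.969, 0.0]
ft_force: [0.2, -0.4, -2.0]
finger_gap: 0.0264
finger_force: 59.2
```

{"api": "play_rows", "payload": {
  "moves": [
    [0.1, 0.15, 0, 0, 0, 0],
    [0.2, 0.3, 0, 0, 0, 0],
    [0.3, 0.45, 0, 0, 0, 0],
    [0.4, 0.6, 0, 0, 0, 0],
    [0.5, 0.75, 0, 0, 0, 0]
  ]
}}

```text
t: 16.92
tcp_pos: [0.4833, 0.1548, 0.2949]
eef_rot: [0.0, 0.248, 0.969, 0.0]
ft_force: [0.1, -0.3, -1.0]
finger_gap: 0.026
finger_force: 59.2
```

{"api": "play_rows", "payload": {
  "moves": [
    [0.1, 0.15, 0, 0, 0, 0],
    [0.2, 0.3, 0, 0, 0, 0],
    [0.3, 0.45, 0, 0, 0, 0],
    [0.36, 0.54, 0, 0, 0, 0],
    [0.39, 0.59, 0, 0, 0, 0]
  ]
}}

```text
t: 17.33
tcp_pos: [0.4743, 0.2611, 0.2947]
eef_rot: [-0.0, 0.246, 0.969, 0.0]
ft_force: [0.2, 0.1, -1.7]
finger_gap: 0.026
finger_force: 59.3
```

{"api": "play_rows", "payload": {
  "moves": [
    [0, 0, 0, 0, 0, -0.05],
    [0, 0, 0, 0, 0, -0.11],
    [0, 0, 0, 0, 0, -0.18],
    [0, 0, 0, 0, 0, -0.25],
    [0, 0, 0, 0, 0, -0.29]
  ]
}}

```text
t: 17.75
tcp_pos: [0.475, 0.2587, 0.2946]
eef_rot: [-0.0, 0.02, 1.0, -0.0]
ft_force: [1.0, 0.2, -1.5]
finger_gap: 0.0263
finger_force: 59.2
```

Run:
```python
from h import *
s,a=snap('wrist','w4.png'); print(s['t'],s['tcp_pos'],yaw(s),s['joint_positions'].round(2),s['finger_gap'])
c=cam('wrist',s); th=np.radians(-3)
ex=np.array([np.cos(th),np.sin(th)]); ey=np.array([-ex[1],ex[0]])
for x in(-58,0,58):
  for y in(-29,29): p=np.array([.4772,.2587])+ex*x/1000+ey*y/1000; print(x,y,proj(c,[*p,.042])[0].round())
cv2.imwrite('pics/w4b.png',np.clip(cv2.resize(a,(640,480))[:,:,::-1].astype(float)*2,0,255))
```

```text
17.75 [0.47500218 0.25869649 0.29458712] 87.67353118210681 [ 0.4  -0.15  1.82 -0.    1.48 -1.13] 0.026304663713073103
-58 -29 [226. 114.]
-58 29 [277. 115.]
0 -29 [226. 164.]
0 29 [275. 165.]
58 -29 [227. 211.]
58 29 [274. 211.][ WARN:0@1.617] global loadsave.cpp:1063 imwrite_ Unsupported depth image for selected encoder is fallbacked to CV_8U.
```

View pics/w4b.png

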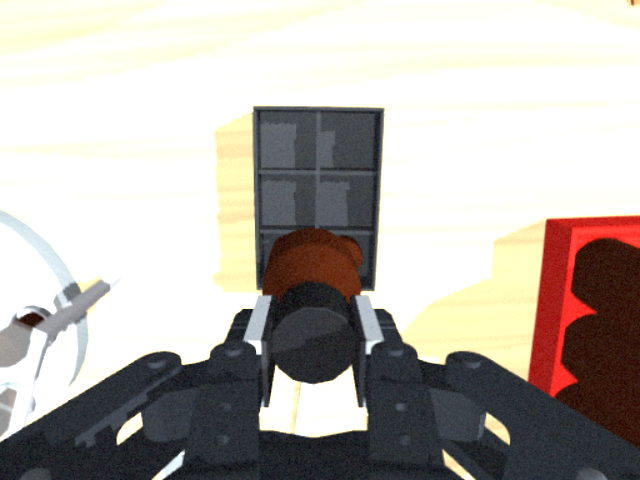

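The box fills (255–380, 107–290), with its empty cells at the top. Lit patches show in three of the four. I'll enlarge it to compare the floors.

Run:
```python
from h import *
a=cv2.imread('pics/w4.png')[80:190,195:315].astype(float)*2.6
cv2.imwrite('pics/w4c.png',cv2.resize(np.clip(a,0,255).astype(np.uint8),None,fx=5,fy=5,interpolation=cv2.INTER_CUBIC))
s=sense(); c=cam('wrist',s)
print(plane(c,np.array([(254,107),(383,108)])*.8,.042).round(4), plane(c,np.array([(255,290),(376,290)])*.8,.042).round(4))
```

```text
[[0.3851 0.209  0.042 ]
 [0.3907 0.3251 0.042 ]] [[0.5608 0.1965 0.042 ]
 [0.5658 0.3182 0.042 ]]
```

View pics/w4c.png

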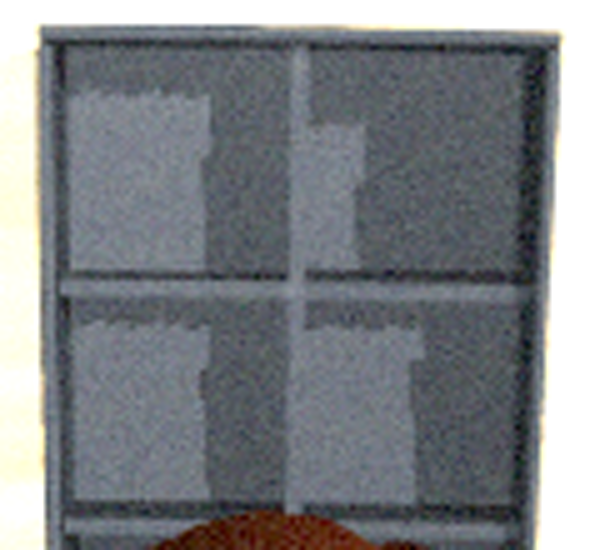

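The clear cell shows up by its shadows. They are wider in the upper-right cell, at box x=-58, y=+29, so its floor is deeper there. I'll compute that cell's centre.

Run:
```python
from h import *
s=sense(); c=cam('wrist',s); th=np.radians(-2.9); ex=np.array([np.cos(th),np.sin(th)]); ey=np.array([-ex[1],ex[0]])
f=lambda u,v:(u/5+195,v/5+80)
X=plane(c,[f(299,288)],.036)[0,:2]; C=plane(c,[f(559,33)],.042)[0,:2]; L=plane(c,[f(41,28)],.042)[0,:2]
e=[X-.029*ex+.029*ey, C+.031*ex-.031*ey, L+.031*ex+.089*ey]; print(np.round(e,4)); p=np.mean(e,0); print(p)
to(s,[*p,.12],87.1)
```

```text
[[0.419  0.2953]
 [0.4203 0.293 ]
 [0.4206 0.2963]]
[0.41996189 0.29485793]
shift shares [0.376 0.227 1.164] turn share 0.007
```

{"api": "play_rows", "payload": {
  "moves": [
    [0.07, 0.04, 0, 0, 0, 0],
    [0.16, 0.1, 0, 0, 0, 0],
    [0.26, 0.16, 0, 0, 0, 0],
    [0.34, 0.2, 0, 0, 0, 0],
    [0.374, 0.224, 0, 0, 0, 0.007]
  ]
}}

```text
t: 18.22
tcp_pos: [0.4189, 0.296, 0.2945]
eef_rot: [-0.0, 0.028, 1.0, 0.0]
ft_force: [0.1, -0.5, -3.1]
finger_gap: 0.0261
finger_force: 59.3
```

{"api": "play_rows", "payload": {
  "moves": [
    [0, 0, 0.12, 0, 0, 0],
    [0, 0, 0.24, 0, 0, 0],
    [0, 0, 0.36, 0, 0, 0],
    [0, 0, 0.48, 0, 0, 0],
    [0, 0, 0.6, 0, 0, 0]
  ]
}}

```text
t: 18.63
tcp_pos: [0.4204, 0.2953, 0.2037]
eef_rot: [0.0, 0.028, 1.0, -0.0]
ft_force: [-0.2, 0.7, -1.4]
finger_gap: 0.0262
finger_force: 59.2
```

{"api": "play_rows", "payload": {
  "moves": [
    [0, 0, 0.12, 0, 0, 0],
    [0, 0, 0.24, 0, 0, 0],
    [0, 0, 0.36, 0, 0, 0],
    [0, 0, 0.46, 0, 0, 0],
    [0, 0, 0.53, 0, 0, 0]
  ]
}}

```text
t: 19.05
tcp_pos: [0.4197, 0.2949, 0.1231]
eef_rot: [-0.001, 0.028, 1.0, -0.001]
ft_force: [-0.3, -0.9, -1.7]
finger_gap: 0.0258
finger_force: 59.2
```

Run:
```python
from h import *
s,a=snap('wrist','w5.png'); t,b=snap('top','t5.png'); print(s['t'],s['tcp_pos'],yaw(s),s['ft_force']); to(s,[.420,.2945,.1])
A=np.clip(a[100:384,110:390].astype(float)*2,0,255); A=cv2.resize(A,(400,406)); B=cv2.resize(np.clip(b[190:300,100:210].astype(float)*2,0,255),(400,406),interpolation=cv2.INTER_CUBIC)
cv2.imwrite('pics/c5.png',np.hstack([A,B])[:,:,::-1].astype(np.uint8))
```

```text
19.05 [0.41972475 0.29487864 0.12309323] 86.7380142803337 [-0.31370808 -0.86963231 -1.66726789]
shift shares [-0.002 -0.002  0.154] turn share None
```

View pics/c5.png

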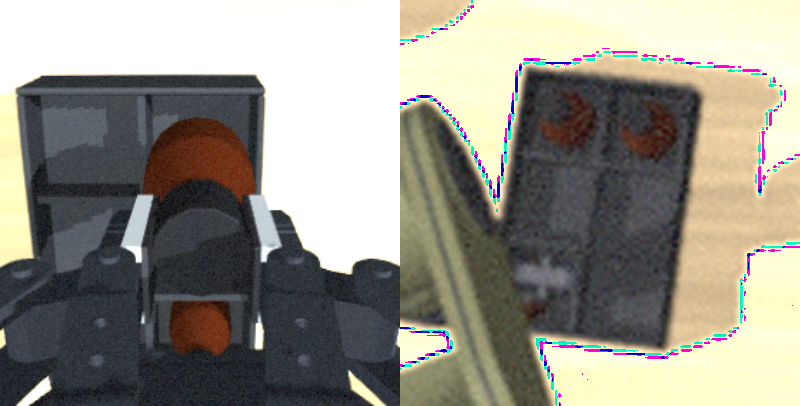

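The bottle is within about 1.5 mm of the cell's centre. I'll lower it slowly and feel for the floor.

{"api": "play_rows", "payload": {
  "moves": [
    [0, 0.007, 0.04, 0, 0, 0],
    [0, 0.007, 0.08, 0, 0, 0],
    [0, 0.007, 0.12, 0, 0, 0],
    [0, 0.007, 0.16, 0, 0, 0],
    [0, 0.007, 0.19, 0, 0, 0]
  ]
}}

```text
t: 19.57
tcp_pos: [0.4206, 0.2964, 0.0958]
eef_rot: [-0.0, 0.028, 1.0, -0.0]
ft_force: [0.8, 0.7, -2.2]
finger_gap: 0.0261
finger_force: 59.2
```

{"api": "play_rows", "payload": {
  "moves": [
    [0, 0, 0.025, 0, 0, 0],
    [0, 0, 0.05, 0, 0, 0],
    [0, 0, 0.07, 0, 0, 0],
    [0, 0, 0.09, 0, 0, 0],
    [0, 0, 0.1, 0, 0, 0]
  ]
}}

```text
t: 19.98
tcp_pos: [0.4205, 0.2963, 0.0809]
eef_rot: [-0.0, 0.028, 1.0, -0.0]
ft_force: [-0.1, 0.6, -1.5]
finger_gap: 0.0263
finger_force: 59.2
```

{"api": "play_rows", "payload": {
  "moves": [
    [0, 0, 0.015, 0, 0, 0],
    [0, 0, 0.03, 0, 0, 0],
    [0, 0, 0.045, 0, 0, 0],
    [0, 0, 0.05, 0, 0, 0],
    [0, 0, 0.05, 0, 0, 0]
  ]
}}

```text
t: 20.4
tcp_pos: [0.4204, 0.2963, 0.0735]
eef_rot: [-0.0, 0.028, 1.0, -0.0]
ft_force: [0.4, 0.8, -1.7]
finger_gap: 0.026
finger_force: 59.2
```

{"api": "play_rows", "payload": {
  "moves": [
    [0, 0, 0.01, 0, 0, 0],
    [0, 0, 0.02, 0, 0, 0],
    [0, 0, 0.03, 0, 0, 0],
    [0, 0, 0.04, 0, 0, 0],
    [0, 0, 0.05, 0, 0, 0]
  ]
}}

```text
t: 20.82
tcp_pos: [0.4206, 0.2964, 0.0662]
eef_rot: [-0.0, 0.028, 1.0, -0.0]
ft_force: [0.1, -0.1, -2.2]
finger_gap: 0.0266
finger_force: 59.2
```

{"api": "play_rows", "payload": {
  "moves": [
    [0, 0, 0.01, 0, 0, 0],
    [0, 0, 0.015, 0, 0, 0],
    [0, 0, 0.02, 0, 0, 0],
    [0, 0, 0.025, 0, 0, 0],
    [0, 0, 0.025, 0, 0, 0]
  ]
}}

```text
t: 21.23
tcp_pos: [0.4205, 0.2963, 0.0624]
eef_rot: [-0.0, 0.028, 1.0, -0.0]
ft_force: [-0.4, 0.4, -0.8]
finger_gap: 0.0261
finger_force: 59.2
```

Past spacer height with no contact, so this is the clear cell. I'll carry on down to the floor.

{"api": "play_rows", "payload": {
  "moves": [
    [0, 0, 0.007, 0, 0, 0],
    [0, 0, 0.014, 0, 0, 0],
    [0, 0, 0.02, 0, 0, 0],
    [0, 0, 0.027, 0, 0, 0],
    [0, 0, 0.033, 0, 0, 0]
  ]
}}

```text
t: 21.65
tcp_pos: [0.4206, 0.2964, 0.0575]
eef_rot: [-0.0, 0.028, 1.0, -0.0]
ft_force: [-0.5, 0.3, -1.5]
finger_gap: 0.0262
finger_force: 59.2
```

{"api": "play_rows", "payload": {
  "moves": [
    [0, 0, 0.003, 0, 0, 0],
    [0, 0, 0.007, 0, 0, 0],
    [0, 0, 0.01, 0, 0, 0],
    [0, 0, 0.013, 0, 0, 0],
    [0, 0, 0.013, 0, 0, 0]
  ]
}}

```text
t: 22.07
tcp_pos: [0.4205, 0.2964, 0.0556]
eef_rot: [-0.0, 0.028, 1.0, -0.0]
ft_force: [0.2, -1.1, -2.0]
finger_gap: 0.0264
finger_force: 59.2
```

{"api": "play_rows", "payload": {
  "moves": [
    [0, 0, 0.004, 0, 0, 0],
    [0, 0, 0.008, 0, 0, 0],
    [0, 0, 0.012, 0, 0, 0],
    [0, 0, 0.014, 0, 0, 0],
    [0, 0, 0.014, 0, 0, 0]
  ]
}}

```text
t: 22.48
tcp_pos: [0.4212, 0.2965, 0.0551]
eef_rot: [0.0, 0.028, 1.0, -0.0]
ft_force: [-2.1, -2.2, 7.0]
finger_gap: 0.0263
finger_force: 60.1
```

Contact is at z = 0.055, the full depth. I'll release and retreat straight up.

{"api": "play_rows", "payload": {
  "moves": [
    [0, 0, -0.005, 0, 0, 0],
    [0, 0, -0.005, 0, 0, 0],
    [0, 0, -0.005, 0, 0, 0],
    [0, 0, -0.005, 0, 0, 0],
    [0, 0, -0.005, 0, 0, 0]
  ],
  "gripper": 1
}}

```text
t: 22.9
tcp_pos: [0.4205, 0.2964, 0.0541]
eef_rot: [-0.0, 0.028, 1.0, -0.0]
ft_force: [0.8, 0.2, 1.0]
finger_gap: 0.0845
finger_force: 0.0
```

{"api": "play_rows", "payload": {
  "moves": [
    [0, 0, 0, 0, 0, 0],
    [0, 0, -0.03, 0, 0, 0],
    [0, 0, -0.1, 0, 0, 0],
    [0, 0, -0.2, 0, 0, 0],
    [0, 0, -0.3, 0, 0, 0]
  ]
}}

```text
t: 23.32
tcp_pos: [0.4205, 0.2963, 0.1003]
eef_rot: [-0.0, 0.028, 1.0, -0.0]
ft_force: [1.3, 0.4, -0.1]
finger_gap: 0.0851
finger_force: 0.0
```

{"api": "play_rows", "payload": {
  "moves": [
    [0, 0, -0.15, 0, 0, 0],
    [0, 0, -0.35, 0, 0, 0],
    [0, 0, -0.55, 0, 0, 0],
    [0, 0, -0.75, 0, 0, 0],
    [0, 0, -0.9, 0, 0, 0]
  ]
}}

```text
t: 23.73
tcp_pos: [0.4212, 0.2968, 0.2386]
eef_rot: [0.002, 0.028, 1.0, 0.001]
ft_force: [0.2, 0.3, 0.3]
finger_gap: 0.085
finger_force: 0.0
```

Run:
```python
from h import *
s,a=snap('wrist','w6.png'); t,b=snap('scene','s6.png'); print(s['t'],s['tcp_pos'],s['ft_force'])
A=cv2.resize(np.clip(a.astype(float)*1.6,0,255),(400,300)); B=cv2.resize(np.clip(b.astype(float)*1.4,0,255),(400,300))
cv2.imwrite('pics/c6.png',np.hstack([A,B])[:,:,::-1].astype(np.uint8))
```

```text
23.7333 [0.42123176 0.29679346 0.23862322] [0.23812956 0.27042741 0.25044475]
```

View pics/c6.png

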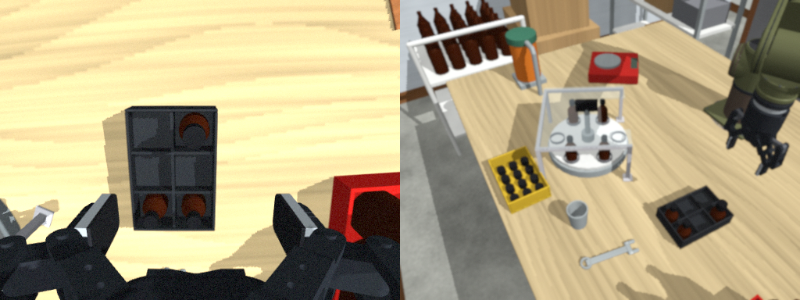

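The stout bottle stands upright in the clear cell at (194,128), both kept bottles are in place, and the four tall bottles still stand on the carousel.

```bash
python3 -c "
from bench import arm; print(arm.sign_off())"
```

```text
the job is handed in; nothing more can be done
None
```

The stout bottle is standing upright on the floor of the clear cell (box x = -58, y = +29 mm), the other bottles and objects looked undisturbed in the final pictures, and I handed the job in at about 24 s.

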